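Latch the dish viewer's sprung stage at its viewing position

TASK

Bring the culture dish under the magnifier: with a fingertip push the upright tab of the viewer's sprung stage, towards the magnifier post, until the stage has gone well past its stop pin, then let it go so that it springs back and stays latched at mid position against the pin. Do not touch the dish or the pin: the dish stays lying in its seat and the pin drops by itself. Leave the cups, the other dish and the bottle beside the viewer where they stand.

Things in the scene. Friction and masses are not known exactly. Their poses are not given: they have to be found in the camera images.
- viewer: dish viewer, fixed: grey base plate 360 x 130 x 12 mm; round magnifier (96 mm across, 145 to 159 mm up) held over it from a post at its rear end. Origin: centre of the plate's underside, on the worktop. +x runs along the plate from the tab end (nearest the robot) to the post end: the stage is pushed this way; +z is up
- stage (a joint): travel (m) of the sprung stage along the viewer's +x: 0 = home (start), 0.025 = mid, latched against the stop pin, 0.050 = end. Spring force back: 4 N at 0, 9 N at the end; the pin adds 1 N before mid, fast pushing 2.5 N per 0.1 m/s. Past 0.026 the pin drops behind the catch and the released stage returns only to 0.025; let go earlier, it returns to 0. 0.035 to 0.045 is a good push
- tab_face (a point): pushing point on the tab: upright aluminium plate at the robot's end of the stage, 36 mm wide, 8 mm thick, 15 to 69 mm above the worktop. Point: mid width, on the flat face looking to the viewer's -x (to the robot), 50 mm above the worktop; rides with the stage. The base plate (top at 12 mm) lies under it and runs 20 mm out in front of the face at home
- seat_centre (a point): centre of the floor of the round seat on the stage in which the culture dish lies, 22 mm above the worktop, 180 mm behind the tab's pushing face; seat bore 95 mm, rim 6.5 mm high; rides with the stage
- dish_centre (a point): centre, half-way up, of the culture dish in the seat: round, 91 mm across, 15 mm high, loose
- stop_pin (a joint): lift of the sprung vertical stop pin (steel, 6 mm, black 15 mm knob on top) in the small bridge across the stage, in m: 0 = down. The catch on the stage lifts it by about 0.0075 in passing and it drops again by itself; not to be touched
- pin_position (a point): foot of the stop pin when down, 110 mm along the viewer's +x from the tab's face at home; bridge 80 mm wide, knob top 62 mm above the worktop (70 mm when lifted)
- cup_left: sample cup with a white lid, 62 mm across, 66 mm high, standing loose on the worktop at the viewer's +y side; origin at the centre of its underside
- cup_right: sample cup with a lid, 62 mm across, 66 mm high, standing loose at the viewer's -y side; origin at the centre of its underside
- dish_left: another dish, 91 mm across, 15 mm high, lying loose on the worktop at the viewer's +y side; origin at the centre of its underside
- bottle_right: dropper bottle with a black cap, 32 mm across, 76 mm high, standing loose at the viewer's -y side; origin at the centre of its underside
Not all that is in view belongs to the job. Leave any orange or purple look-alike of the part that bears dish_centre alone.

How it is judged:
By the outcome, as a careful person would: the job done as asked, in the order asked, and still so for the second after the job is handed in, with the robot touching nothing.
It also fails if it takes over 32 s, if anything falls off the work surface, if the arm or the gripper's body presses on something with over 40 N, if the wrist force passes 120 N, or if a joint passes its speed limit or range.

ROBOT

A 6-joint arm with a two-finger parallel gripper is mounted at the origin on a cart in front of the work surface, level with it; the furniture and walls round the work are solid. World frame = base frame: x ahead of the robot, y to its left, z up, the work surface at z = 0. Lengths are in m, angles in rad, forces in N, time in s.
With the tool pointing down it reaches from about 0.35 to 0.975 m from the base axis. Payload 7.1 kg.
Tool frame: the origin (TCP) lies at the very end of the fingers, on their centre line; the grasp point (between the pads) lies 19 mm behind it; z points along the fingers, y is the line along which they close (so a half turn about z gives the same grasp; the last joint's range is limited). The gripper opens to 88 mm and grips with 3 to 60 N. Pads are 20 mm wide; open, the fingers measure 115 mm over their backs; the gripper's body (75 mm by 178 mm) begins 61 mm behind the grasp point.
Start: joints at [-1.322, 0.423, 1.63, -0, 1.089, -0.019], TCP at [0.165, -0.603, 0.223] pointing down, gripper open.
Joint ranges: [-3, 3], [-0.9, 2.11], [0.09, 2.58], [-1.31, 4.45], [0.11, 2.69], [-2.54, 2.54]. Speed limits (rad/s): [2.39, 2.39, 3.01, 3.14, 3.14, 3.14].

INTERFACE

Orientations are given as a 3x3 rotation matrix whose columns are the frame's x, y, z axes.
In Python, from cell import robot, optics, hand_in gives the robot as it stands.
- The arm moves only by the shell command python3 -m creep 'ROWS' [FORCE]. ROWS is text: rows parted by semicolons, each of 7 numbers parted by spaces: the shift along the tool's x, y, z in cm, then the turn, a rotation vector about the tool's x, y, z in units of 6 degrees (1.0 is 6 degrees), then the opening, from 0 (shut) to 1 (fully open). In form: dx dy dz wx wy wz claw; .... A call has 1 to 12 rows; each row is the pose to reach, as a shift and turn from the pose commanded when the call began, along the tool's axes at that moment; what a row does not reach only later rows make up. A row lasts 1/12 s, in which the tool goes at most 41.7 mm and 7.16 degrees, less where a joint would pass 70% of its speed; a pose out of reach is approached as far as the arm can. A call with a gripper value outside its range is refused whole. The fingers move at their own pace and stop on an object; FORCE is the grip in N (left out, the last holds). Time passes only in rows, so rows that repeat a pose let the fingers close. It gives the time, the measured TCP pose, the force, the opening and the grip force at its end, in the units of the state.
- robot.get_state(): the state, without advancing time (a new reading comes with each control period).
- optics.capture(name): name is "side" or "top"; returns a dict with "frame" (400x640x3 uint8, blue, green, red), "fx", "fy", "cx", "cy" (pixels), "origin" and "attitude" of the camera in the world. Camera axes: x right, y down, z forward; pixel columns grow to the right and rows downward; lengths in m; the calibration is good to about 2 mm. A picture is of the moment at which its call begins. There is no depth.
- hand_in(): hands the job in; it is judged then, once.
The state is a dict: "time": time; "joint_pos": joint angles; "qd": joint speeds; "joint_torque": joint torques, N m; "eef_pos": TCP position; "orientation": TCP orientation; "wrist_force": force on the tool from outside, world axes, zero at the start; "wrist_torque": the same for the moment, N m; "width": opening from 0.0 (shut) to 1.0 (fully open); "gripper_force": force on a finger pad.
Only numpy, scipy, OpenCV 4.12 (cv2) and the standard library are available. Lean on these libraries where they do the work, as an engineer would, in place of code of your own. Each camera call takes 0.05 s, during which the arm holds its last target. There are 200 camera calls.

## Working session

There is one attempt and no reset: what is moved stays moved. The work goes in short steps, Python scripts to look and compute and a shell command to move; the robot and the scene stay as the last step left them, time stands still between calls to the robot, and variables do not carry over. Pictures are saved under pics/ and viewed, at most 10 in all, crops included, and the job is handed in when it is done.

```bash
ls; mkdir -p pics; python3 - <<'E'
from cell import robot, optics
import cv2,numpy as np
np.set_printoptions(precision=4,suppress=True)
for n in("top","side"):
    c=optics.capture(n);cv2.imwrite(f"pics/{n}0.png",c["frame"])
    print(n,c["fx"],c["fy"],c["cx"],c["cy"],c["origin"]);print(np.array(c["attitude"]))
s=robot.get_state();print(s["time"],s["eef_pos"],s["orientation"],s["width"],s["wrist_force"])
E
```

```text
pics
top 367.4680681794294 367.4680681794294 320.2889165825803 198.84062479783364 [0.5557 0.0521 0.8988]
[[ 0.0073 -0.9943  0.1064]
 [-0.9997 -0.005   0.0219]
 [-0.0212 -0.1066 -0.9941]]
side 392.4552250765311 392.4552250765311 323.8104000995513 204.15519091210797 [ 0.4823 -0.6668  0.473 ]
[[ 0.9788 -0.0742  0.1908]
 [-0.2032 -0.4659  0.8612]
 [ 0.025  -0.8817 -0.4712]]
0.1 [ 0.1653 -0.6022  0.222 ] [[ 0.9644  0.2646 -0.0003]
 [ 0.2646 -0.9644  0.0013]
 [ 0.     -0.0014 -1.    ]] 1.000841893378792 [ 0.2112  0.7572 -0.6427]
```

View pics/top0.png

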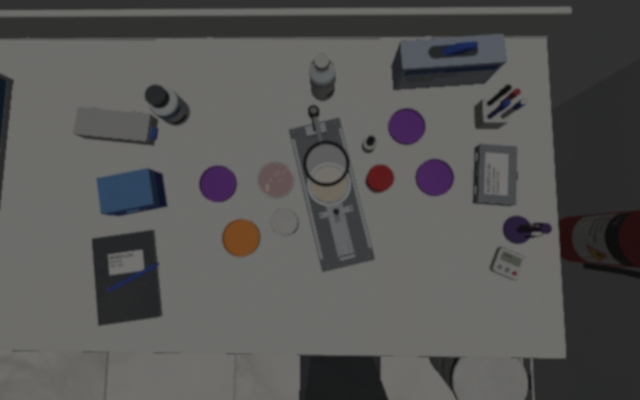

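View pics/side0.png

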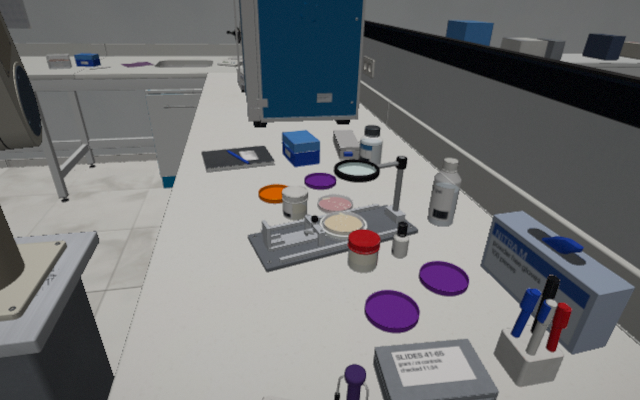

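The top view shows one viewer. Its plate corners are near (290,130), (340,119), (373,260) and (322,270), with the tab near (345,257). The side view puts the tab near (268,232). The dish under the magnifier is the beige one at top (330,183); the purple and orange discs lie off the viewer and are look-alikes. I'll confirm this in an enlarged crop.

```bash
python3 - <<'E'
import cv2,numpy as np
t=cv2.imread("pics/top0.png");s=cv2.imread("pics/side0.png")
a=cv2.convertScaleAbs(cv2.resize(t[110:280,270:390],None,fx=3.5,fy=3.5,interpolation=cv2.INTER_CUBIC),alpha=1.6)
b=cv2.resize(s[180:265,240:330],None,fx=4,fy=4,interpolation=cv2.INTER_CUBIC)
o=np.zeros((595,785,3),np.uint8);o[:a.shape[0],:420]=a;o[:b.shape[0],422:422+b.shape[1]]=b
cv2.imwrite("pics/c1.png",o)
E
```

```text
(no output)
```

View pics/c1.png

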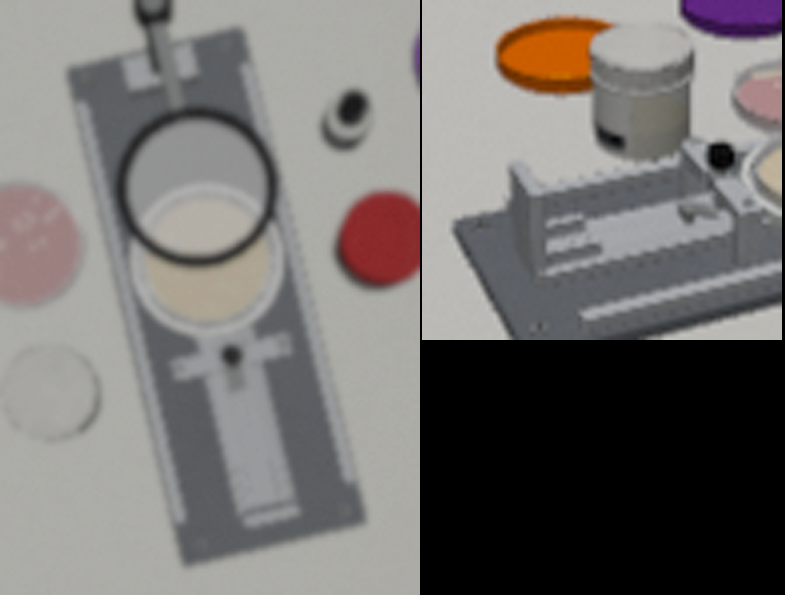

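The crop confirms the beige dish lies in the viewer's seat. The tab's top strip runs in the crop from (245,522) to (297,510), with the black knob at (232,355). In the side crop the tab spans x 512–545 and y 165–275. The loose discs, the cups and the bottle all stand clear of the plate.

```bash
cat > h.py <<'E'
from cell import robot, optics
import cv2,numpy as np
np.set_printoptions(precision=4,suppress=True)
def plane(c,uv,z):
    uv=np.atleast_2d(uv).astype(float)
    d=np.c_[(uv[:,0]-c["cx"])/c["fx"],(uv[:,1]-c["cy"])/c["fy"],np.ones(len(uv))]@np.array(c["attitude"]).T
    o=np.array(c["origin"]);return o+d*((z-o[2])/d[:,2])[:,None]
def proj(c,p):
    q=(np.atleast_2d(p)-c["origin"])@np.array(c["attitude"])
    return np.c_[q[:,0]/q[:,2]*c["fx"]+c["cx"],q[:,1]/q[:,2]*c["fy"]+c["cy"]]
E
python3 - <<'E'
from h import *
c=optics.capture("top");im=c["frame"];g=im.max(2)
m=((g<95)&(g>45)&(im.max(2).astype(int)-im.min(2)<25)).astype(np.uint8)
m[:, :280]=0;m[:,380:]=0;m[:118]=0;m[275:]=0
m=cv2.morphologyEx(m,cv2.MORPH_OPEN,np.ones((3,3)))
n,l,st,_=cv2.connectedComponentsWithStats(m);k=1+st[1:,4].argmax();print(st[k])
cn=max(cv2.findContours((l==k).astype(np.uint8),0,1)[0],key=cv2.contourArea)[:,0]
P=plane(c,cn,.012)
r=cv2.minAreaRect(P[:,:2].astype(np.float32));print("rect",r)
hc=np.array([[68,70],[243,27],[366,522],[186,567]])/3.5+[270,110]
Q=plane(c,hc,.012)[:,:2];print(Q,[np.linalg.norm(Q[i]-Q[i-1]) for i in range(4)],Q.mean(0))
a=(Q[0]+Q[1]-Q[2]-Q[3]);print("yaw",np.arctan2(a[1],a[0]))
T=plane(c,np.array([[245,522],[297,510]])/3.5+[270,110],.069);print("tab edge",T,T.mean(0),np.linalg.norm(T[0]-T[1]))
K=plane(c,np.array([[232,355]])/3.5+[270,110],.062);print("knob",K)
C=Q.mean(0)
for w in(np.arctan2(a[1],a[0]),):
    u=np.array([np.cos(w),np.sin(w)]);F=C-.16*u;print("face from plate",F,"pin",F+.11*u, "cups etc")
    sd=optics.capture("side")
    v=np.array([-u[1],u[0]])
    for zz in(.069,.015):
        print(zz,(proj(sd,np.r_[F+.018*v,zz])-[240,180])*4+[422,0],(proj(sd,np.r_[F-.018*v,zz])-[240,180])*4+[422,0])
E
```

```text
[ 289  118   86  154 4507]
rect ((0.6718215942382812, 0.04840041697025299), (0.374234676361084, 0.13232222199440002), 13.8230562210083)
[[ 0.8221  0.1495]
 [ 0.8535  0.0256]
 [ 0.507  -0.0585]
 [ 0.4758  0.0636]] [np.float64(0.3567789176168518), np.float64(0.12785788705239715), np.float64(0.35653629913991736), np.float64(0.126055086921947)] [0.6646 0.045 ]
yaw 0.2407264154239458
tab edge [[ 0.5095  0.0254  0.069 ]
 [ 0.5173 -0.0077  0.069 ]] [0.5134 0.0089 0.069 ] 0.03400675096056705
knob [[0.6166 0.0338 0.062 ]]
face from plate [0.5092 0.0069] pin [0.616  0.0331] cups etc
0.069 [[502.1299 161.0834]] [[524.5571 195.7677]]
0.015 [[507.4955 250.7454]] [[529.3917 287.5525]]
```

The plate measures 357 x 127 mm, against 360 x 130 given. The tab edge measures 34 mm, against 36. The face comes out near (0.512, 0.008), yaw 0.241, and the pin checks out 110 mm on. Next I move high to a spot in front of the tab and shut the gripper on the way.

```bash
python3 -m creep '3 -3.3 0 0 0 0.26 0;6 -6.6 0 0 0 0.26 0;9 -9.9 0 0 0 0.26 0;12 -13.2 0 0 0 0.26 0;15 -16.5 0 0 0 0.26 0;18 -19.8 0 0 0 0.26 0;21 -23.1 0 0 0 0.26 0;24 -26.4 0 0 0 0.26 0;27 -29.7 0 0 0 0.26 0;30 -33 0 0 0 0.26 0;32 -35.2 0 0 0 0.26 0;33 -36.3 0 0 0 0.26 0' 20
cat > go.py <<'E'
from h import *
import sys
s=robot.get_state();R=np.array(s["orientation"]);p=np.array(s["eef_pos"])
t=np.array([float(v) for v in sys.argv[1:4]])
print("t",s["time"],"p",p,"yaw",np.arctan2(R[1,0],R[0,0]),"z",R[:,2],"w",s["width"],"F",s["wrist_force"],"qd",np.abs(s["qd"]).max())
print("shift cm",R.T@(t-p)*100)
E
python3 go.py 0.468 -0.003 0.2
```

```text
time: 1.2
eef_pos: [0.3882, -0.1628, 0.2228]
orientation: [[0.971, 0.239, 0.0], [0.239, -0.971, 0.0], [0.0, -0.0, -1.0]]
wrist_force: [0.1, -0.4, 0.4]
width: 0.128
gripper_force: 0.0
t 1.2 p [ 0.3882 -0.1628  0.2228] yaw 0.24117069473561892 z [ 0.0005  0.0001 -1.    ] w 0.1278622881430454 F [ 0.0653 -0.4496  0.44  ] qd 0.9037316804474234
shift cm [ 11.5674 -13.6121   2.2897]
```

```bash
python3 -m creep '2 -2.4 0 0 0 0 0;5 -5.9 0 0 0 0 0;8 -9.4 0 0 0 0 0;10.6 -12.5 1 0 0 0 0;11.6 -13.6 3 0 0 0 0;11.6 -13.6 6 0 0 0 0;11.6 -13.6 9 0 0 0 0;11.6 -13.6 12 0 0 0 0;11.6 -13.6 14 0 0 0 0;11.6 -13.6 14.5 0 0 0 0;11.6 -13.6 14.5 0 0 0 0;11.6 -13.6 14.5 0 0 0 0'
python3 go.py 0.512 0.008 0.045
python3 - <<'E'
from h import *
c=optics.capture("side");s=c["frame"][130:280,200:400]
cv2.imwrite("pics/s2.png",cv2.resize(s,None,fx=4,fy=4,interpolation=cv2.INTER_CUBIC))
E
```

```text
time: 2.2
eef_pos: [0.4683, -0.0057, 0.0782]
orientation: [[0.971, 0.238, 0.0], [0.238, -0.971, 0.0], [0.0, 0.0, -1.0]]
wrist_force: [0.3, 0.7, -0.4]
width: 0.003
gripper_force: 0.0
t 2.2 p [ 0.4683 -0.0057  0.0782] yaw 0.2404457203369442 z [ 0.0004  0.     -1.    ] w 0.002581906040540284 F [ 0.3367  0.7037 -0.375 ] qd 0.023960374126146676
shift cm [ 4.5699 -0.2857  3.3247]
```

View pics/s2.png

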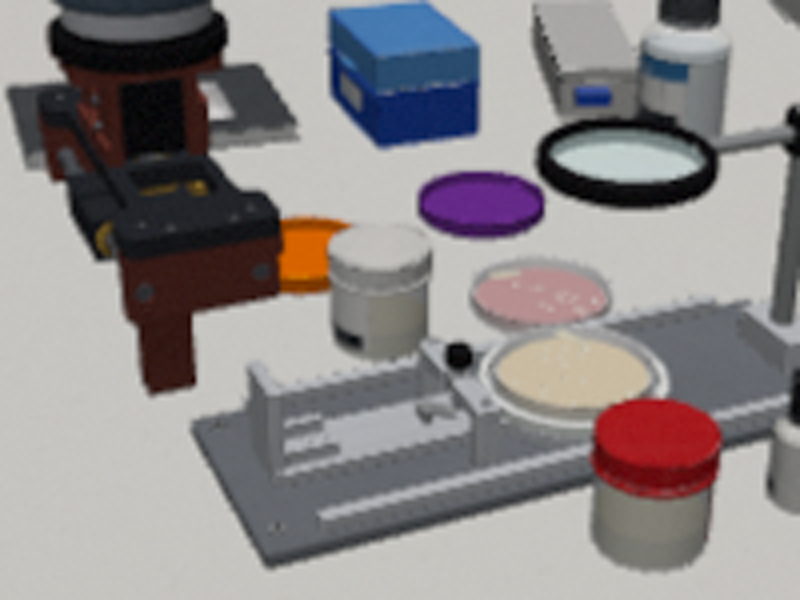

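The shut fingertip hangs at (168,390) in the crop, in front of the tab at (262,420) and clear of the left cup at (380,290). The bracket sits well above the tab. I lower it and approach to just short of contact.

```bash
python3 -m creep '0 -0.3 1 0 0 0 0;0 -0.3 2.3 0 0 0 0;0.5 -0.3 3.1 0 0 0 0;1.2 -0.3 3.3 0 0 0 0;2 -0.3 3.3 0 0 0 0;2.6 -0.3 3.3 0 0 0 0;3 -0.3 3.3 0 0 0 0;3.2 -0.3 3.3 0 0 0 0;3.3 -0.3 3.3 0 0 0 0;3.3 -0.3 3.3 0 0 0 0'
python3 -m creep '0.1 0 0 0 0 0 0;0.2 0 0 0 0 0 0;0.2 0 0 0 0 0 0;0.2 0 0 0 0 0 0' | grep -E 'pos|wrist'
python3 -m creep '0.1 0 0 0 0 0 0;0.2 0 0 0 0 0 0;0.2 0 0 0 0 0 0;0.2 0 0 0 0 0 0' | grep -E 'pos|wrist'
python3 -m creep '0.1 0 0 0 0 0 0;0.2 0 0 0 0 0 0;0.2 0 0 0 0 0 0;0.2 0 0 0 0 0 0' | grep -E 'pos|wrist'
python3 -m creep '0.1 0 0 0 0 0 0;0.2 0 0 0 0 0 0;0.2 0 0 0 0 0 0;0.2 0 0 0 0 0 0' | grep -E 'pos|wrist'
python3 go.py 0.512 0.008 0.045
```

```text
time: 3.08
eef_pos: [0.4994, 0.0052, 0.0449]
orientation: [[0.971, 0.238, 0.0], [0.238, -0.971, -0.0], [0.0, 0.0, -1.0]]
wrist_force: [-0.3, 0.4, -0.8]
width: 0.007
gripper_force: 0.0
eef_pos: [0.5001, 0.0055, 0.0446]
wrist_force: [-3.9, -2.3, 5.1]
eef_pos: [0.5026, 0.0061, 0.0446]
wrist_force: [-4.7, -1.4, 3.1]
eef_pos: [0.5045, 0.0066, 0.0445]
wrist_force: [-4.6, -1.6, 4.5]
eef_pos: [0.5064, 0.0071, 0.0445]
wrist_force: [-5.6, -2.3, 3.0]
t 4.4167 p [0.5064 0.0071 0.0445] yaw 0.24066446093236776 z [-0.0012 -0.     -1.    ] w 0.0070749569721010016 F [-5.6126 -2.3212  3.0425] qd 0.0020824979140800304
shift cm [ 0.5656  0.0462 -0.0483]
```

Contact came at TCP x≈0.500, with the expected spring force of about 4–5 N. Travel is now about 7 mm, so I push 33 mm more, smoothly.

```bash
python3 -m creep '0.3 0 0 0 0 0 0;0.6 0 0 0 0 0 0;0.9 0 0 0 0 0 0;1.2 0 0 0 0 0 0;1.5 0 0 0 0 0 0;1.8 0 0 0 0 0 0;2.1 0 0 0 0 0 0;2.4 0 0 0 0 0 0;2.7 0 0 0 0 0 0;3 0 0 0 0 0 0;3.3 0 0 0 0 0 0;3.3 0 0 0 0 0 0'
python3 go.py 0.539 0.015 0.045
python3 - <<'E'
from h import *
c=optics.capture("side");s=c["frame"][130:280,200:400]
cv2.imwrite("pics/s3.png",cv2.resize(s,None,fx=4,fy=4,interpolation=cv2.INTER_CUBIC))
E
```

```text
time: 5.42
eef_pos: [0.538, 0.0149, 0.0444]
orientation: [[0.971, 0.238, -0.003], [0.238, -0.971, -0.0], [-0.003, -0.001, -1.0]]
wrist_force: [-6.9, -3.1, 4.6]
width: 0.003
gripper_force: 3.8
t 5.4167 p [0.538  0.0149 0.0444] yaw 0.2406337447073846 z [-0.0027 -0.0001 -1.    ] w 0.002825522938178225 F [-6.867  -3.0582  4.6448] qd 0.010449961282646353
shift cm [ 0.1035  0.0177 -0.0627]
```

View pics/s3.png

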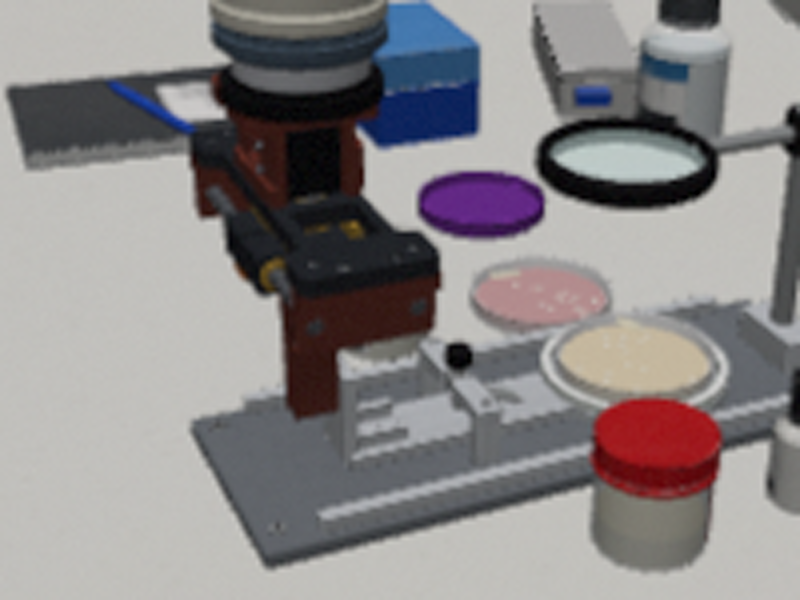

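The finger has the tab about 39 mm along, now at crop (345,410). The pin knob at (459,355) is down and the dish lies in its seat. I retreat gently so the stage settles on the pin, then back off and rise.

```bash
python3 -m creep '-0.3 0 0 0 0 0 0;-0.6 0 0 0 0 0 0;-0.9 0 0 0 0 0 0;-1.2 0 0 0 0 0 0;-1.5 0 0 0 0 0 0;-1.8 0 0 0 0 0 0;-2.1 0 0 0 0 0 0;-2.6 0 0 0 0 0 0;-3.4 0 0 0 0 0 0;-4.4 0 0 0 0 0 0;-5.5 0 0 0 0 0 0;-6.5 0 0 0 0 0 0'
python3 -m creep '-1 0 0 0 0 0 0;-2 0 0 0 0 0 0;-3 0 -1 0 0 0 0;-3 0 -3 0 0 0 0;-3 0 -6 0 0 0 0;-3 0 -8 0 0 0 0;-3 0 -9 0 0 0 0;-3 0 -9 0 0 0 0;-3 0 -9 0 0 0 0'
python3 - <<'E'
from h import *
c=optics.capture("side");s=c["frame"][130:280,200:400]
b=cv2.resize(s,None,fx=4,fy=4,interpolation=cv2.INTER_CUBIC)[:,:]
cv2.imwrite("pics/s4.png",b)
c=optics.capture("top");cv2.imwrite("pics/t4.png",cv2.convertScaleAbs(cv2.resize(c["frame"][110:280,200:400],None,fx=3.5,fy=3.5,interpolation=cv2.INTER_CUBIC),alpha=1.6))
E
```

```text
time: 6.47
eef_pos: [0.4743, -0.0008, 0.0446]
orientation: [[0.971, 0.238, -0.001], [0.238, -0.971, 0.0], [-0.0, -0.0, -1.0]]
wrist_force: [-0.7, -0.6, -0.5]
width: 0.005
gripper_force: 0.0
time: 7.22
eef_pos: [0.4465, -0.0078, 0.1346]
orientation: [[0.971, 0.238, 0.001], [0.238, -0.971, -0.0], [0.001, 0.0, -1.0]]
wrist_force: [-0.5, 0.1, -0.7]
width: 0.006
gripper_force: 0.0
```

View pics/s4.png

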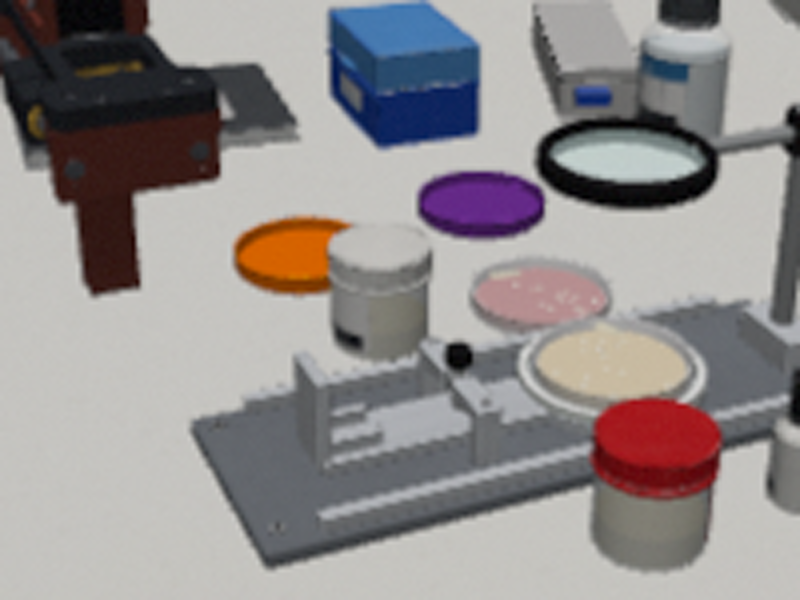

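View pics/t4.png

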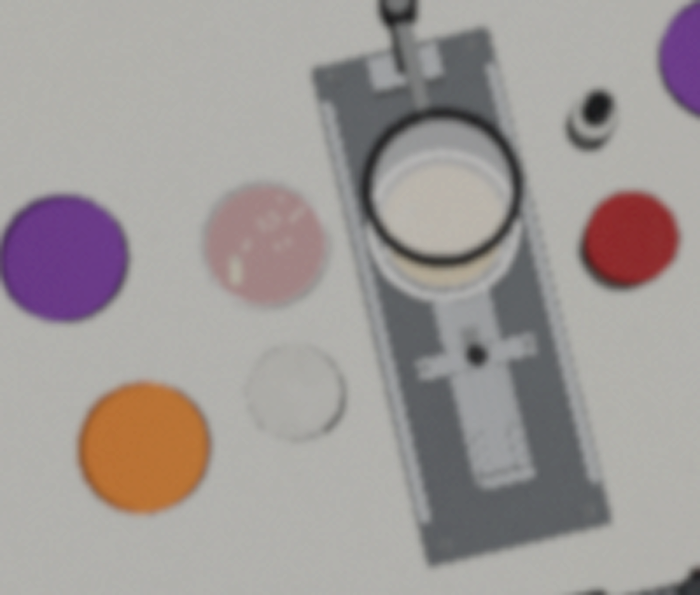

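The stage is latched. In the top crop the tab edge moved from row 522 to 488, about 25 mm. In the side crop it rests at (312,410), with the knob (459,355) down. The dish is in its seat, and the cups, pink dish and bottle have not moved.

```bash
python3 -c "from cell import hand_in; print(hand_in())"
```

```text
the job is handed in; nothing more can be done
None
```

The stage was pushed about 39 mm and released, and by the camera images it sprang back and stayed latched at mid position (about 25 mm) with the dish in its seat and the cups, other dish and bottle unmoved; the job was handed in at about 7 s.

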